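# Clip the blade insert into the sloping bed of a hand slicer

### The arm

A 6-joint arm with a two-finger parallel gripper is mounted at the origin on a cart in front of the work surface, level with it; the furniture and walls round the work are solid. World frame = base frame: x ahead of the robot, y to its left, z up, the work surface at z = 0. Lengths are in m, angles in rad, forces in N, time in s.
With the tool pointing down it reaches from about 0.275 to 0.75 m from the base axis. Payload 10.2 kg.
Tool frame: the origin (TCP) lies midway between the tips of the shut fingers; the grasp point (between the pads) lies 19 mm behind it (env.hold_point_z is the distance from the TCP to the grasp point, in m); x points along the fingers, z is the direction in which the jaws open and shut, and the axes are right-handed (so a half turn about x gives the same grasp; the last joint's range is limited). The gripper opens to 85 mm and grips with 20 to 120 N. Pads are 22 mm wide; open, the fingers measure 114 mm over their backs; the gripper's body (76 mm by 85 mm) begins 54 mm behind the grasp point. The pads swing forward as they close: fully open they stand 13 mm farther back than shut.
Start: joints at [-1.372, 0.313, 1.498, -0, 1.331, -0.223], TCP at [0.215, -0.479, 0.208] pointing down, gripper open.
Joint ranges: [-2.94, 2.94], [-0.97, 2.17], [0.19, 2.56], [-1.23, 4.37], [0.02, 3.11], [-2.88, 2.88]. Speed limits (rad/s): [2.39, 2.39, 3.01, 3.14, 3.14, 3.14].

### API

Orientations are given as a unit quaternion [x, y, z, w].
In Python, from bench import env, kinematics, monitor, eyes, job gives the robot as it stands. The module is installed in compiled form; this text tells all that it offers. Calls block until the motion is done:
- env.reach(position, orientation): joint-space move of the TCP to a pose.
- env.movel(position, velocity=0.15, frame=None, guard=None): straight line of the TCP; frame=None keeps the orientation; velocity is the mean speed in m/s. With guard (N) it stops when the force on the tool has changed by that much, and returns True; else False.
- env.set_joints(angles): joint-space move.
- env.release() and env.close_gripper(effort=None): open the fingers fully, or close them until they stop; effort is the grip in N (None keeps the last).
- env.hold(seconds).
- kinematics.ik(position, orientation): joint angles nearest the present ones, or None.
- monitor.sense(): the state.
- eyes.grab_frame(name): name is "side" or "top"; returns a dict with "frame" (480x640x3 uint8, red, green, blue), "mtx" (3x3 intrinsics, pixels), "view" (4x4, takes a point from world to camera coordinates). Camera axes: x right, y down, z forward; pixel columns grow to the right and rows downward; lengths in m; the calibration is good to about 2 mm. A picture is of the moment at which its call begins. There is no depth.
A pose or a line that the arm cannot do raises env.MotionError and nothing moves.
- job.hand_in(): hands the job in, once; it reports no verdict.
The state is a dict: "clock": time; "joints": joint angles; "qvel": joint speeds; "joint_efforts": joint torques, N m; "position": TCP position; "ee_rot": TCP orientation; "contact_force": force on the tool from outside, world axes, zero at the start; "ft_torque": the same for the moment, N m; "finger_gap": opening from 0.0 (shut) to 1.0 (fully open).
Only numpy, scipy, OpenCV 4.12 (cv2) and the standard library are available. Lean on these libraries where they do the work, as an engineer would, in place of code of your own. Each camera call takes 0.05 s, during which the arm holds its last target.

### The job

Fit the blue blade insert into the pocket of the slicer's sloping bed so that we can shave chocolate for the cupcakes: hook its tongue under the steel lip at the low end of the pocket, then push the upper end down until the black sprung catch clicks over it and the insert lies flat and square in its pocket. Let go of it and leave the cupcakes and the cup where they are.

Things in the scene. Friction and masses are not known exactly. Their poses are not given: they have to be found in the camera images.
- blade_insert: Blade insert: stiff blue block with a steel blade and comb across it, 130 g or so, lying blade up on the table. Origin: centre of its underside; z up through the blade face. Block x -48 to 48, y -30 to 30, z 0 to 16 mm (14.8 mm where x < -2). Grip it across its two flat sides (60 mm) near x = 0. Seated, its origin and axes coincide with those of slicer_bed.
- tongue_tip (a point): Insert's tongue, at its -x end: sticks out 10 mm from the block, 40 mm wide (y), z 0 to 4 mm. The point is the middle of its end's lower edge: insert x = -58, y = 0, z = 0 mm; axes as the insert.
- ledge_tip (a point): Insert's ledge, at its +x end: sticks out 6 mm from the block, 34 mm wide (y), z 0 to 4 mm. The point is the middle of its end's lower edge: insert x = +54, y = 0, z = 0 mm; axes as the insert.
- slicer_bed: Bed of a hand slicer (white, steel plates, 320 x 94 mm), fixed. Origin: centre of its pocket's floor, 95 mm over the table. x points up the slope, 22 degrees above level, away from the robot; z is square to the bed. Pocket x -49.5 to 49.5, y -31.5 to 31.5 (34.5 at the top, z = 16 mm). For fingers both sides are cut away at x -25 to 25, |y| > 27. Rails |y| 43 to 47 rise to z = 22.
- lip_edge (a point): Steel lip at the pocket's low end, fixed to the bed: ends at bed x = -49.5, fills z 8 to 16 mm; under it a 44 mm wide recess for the tongue runs on to x = -62, floor z = 0. Point: the lip's lower edge (-49.5, 0, 8); axes as slicer_bed. The tongue passes under it with the insert about 11 degrees steeper than the bed, its ledge end then clear above the catch.
- bed_catch (a joint): Black sprung catch at the pocket's upper end, 32 mm wide. Value (m): how far it is pushed back up the slope; 0 at rest and again once clicked over the ledge, at most 0.0085. Nose: bed x = 50.2 at z = 5.5 mm (underside), ramp back to x = 56.5 at z = 13. Spring 1.8 N plus 0.3 N per mm. Pushing the insert's upper end down past it takes some 5 to 16 N.
- dipped_cupcake_1: Cupcake with chocolate sprinkles in a silver paper cup, 75 mm wide, 67 mm high, bystander; origin centre of its underside.
- dipped_cupcake_2: Cupcake with chocolate sprinkles in a silver paper cup, 75 mm wide, 71 mm high, bystander; origin centre of its underside.
- deli_cup: Clear plastic cup with orange filling, 109 mm wide, 72 mm high, bystander; origin centre of its underside.
Things that resemble listed ones, but are neither listed nor needed, are in the scene too. There is more than one size of the blade_insert; the one meant has the size given above.

How it is judged:
By the outcome, as a careful person would: the job done as asked, in the order asked, and still so for the second after the job is handed in, with the robot touching nothing.
It also fails if it takes over 48 s, if anything falls off the work surface, if the arm or the gripper's body presses on something with over 40 N, if the wrist force passes 120 N, or if a joint passes its speed limit or range.

## Working session

There is one attempt and no reset: what is moved stays moved. The work goes in short steps, each a Python script; the robot and the scene stay as the last script left them, time stands still between calls to the robot, and variables do not carry over. Pictures are saved under pics/ and viewed, and the job is handed in when it is done.

```bash
mkdir -p pics; python3 - <<'E'
from bench import env, kinematics, monitor, eyes, job
import cv2, numpy as np
for n in("side","top"):
    f=eyes.grab_frame(n); cv2.imwrite(f"pics/{n}0.png",f["frame"][:,:,::-1]); print(n,f["mtx"].tolist(),np.round(f["view"],4).tolist())
    np.savez(f"pics/{n}0.npz",**f)
s=monitor.sense(); print(s, env.hold_point_z)
E
```

```text
side [[508.39339883714297, 0.0, 328.58898964381945], [0.0, 508.39339883714297, 241.36845151295427], [0.0, 0.0, 1.0]] [[-0.3647, 0.9308, -0.0221, 0.2309], [0.6249, 0.2272, -0.7469, -0.2901], [-0.6903, -0.2862, -0.6645, 1.6253], [0.0, 0.0, 0.0, 1.0]]
top [[549.5252331088574, 0.0, 323.2664811151651], [0.0, 549.5252331088574, 240.05422845724107], [0.0, 0.0, 1.0]] [[0.0175, -0.9998, 0.0099, -0.0476], [-0.9962, -0.0183, -0.0854, 0.5758], [0.0856, -0.0084, -0.9963, 1.3523], [0.0, 0.0, 0.0, 1.0]]
{'clock': 0.1, 'joints': array([-1.37240314e+00,  3.13403877e-01,  1.49833724e+00,  5.84674422e-08,
        1.33100771e+00, -2.23419348e-01]), 'qvel': array([-0.00035346, -0.0023726 , -0.00256214, -0.00137078,  0.00093229,
       -0.00107993]), 'joint_efforts': array([ 2.02433373e-03, -4.12898648e+01, -2.60143358e+01, -2.03914296e-04,
        3.02622546e-03,  4.89475234e-07]), 'position': array([ 0.21487223, -0.47874244,  0.20789628]), 'ee_rot': array([ 0.3845403 ,  0.59387917, -0.383955  ,  0.59330839]), 'contact_force': array([ 0.25926837,  0.38094288, -0.03826461]), 'ft_torque': array([ 0.01169956,  0.03708561, -0.02413182]), 'finger_gap': 0.9962597677243249} 0.0187
```

View pics/side0.png

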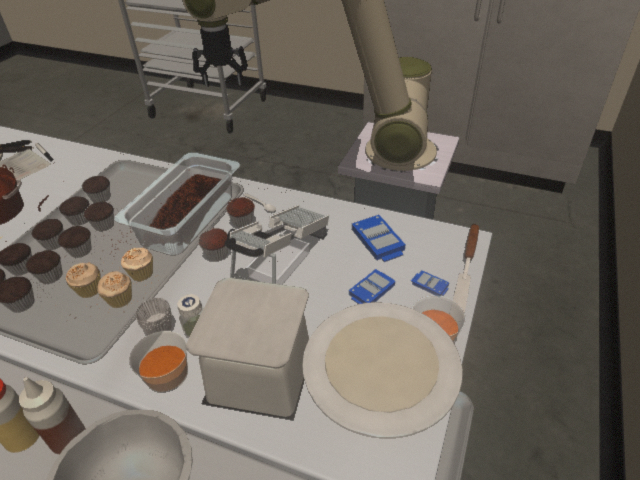

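View pics/top0.png

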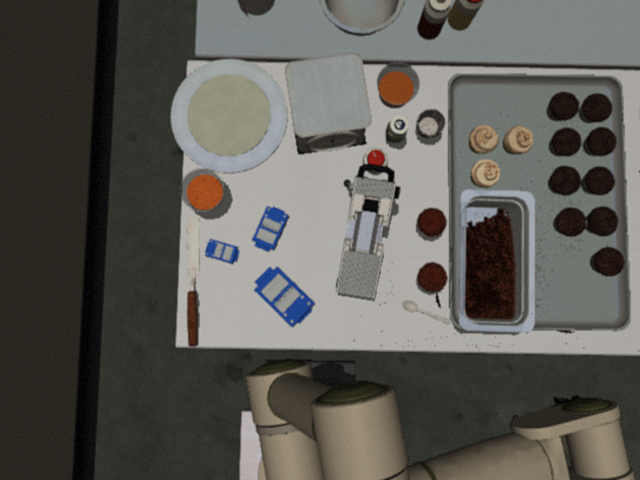

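The top view shows three blue inserts, at (285,295) large, (270,228) medium and (222,250) small. The slicer runs from (358,275) to (378,180). I'll measure the blocks and zoom in.

```bash
cat > h.py <<'E'
import numpy as np, cv2
def load(n): return dict(np.load(f"pics/{n}.npz"))
def ray(f,uv):
    R=f["view"][:3,:3];t=f["view"][:3,3]
    d=R.T@np.linalg.solve(f["mtx"],np.array([uv[0],uv[1],1.]));return -R.T@t,d
def plane(f,uv,z=0.):
    o,d=ray(f,uv);return o+d*(z-o[2])/d[2]
def proj(f,p):
    c=f["view"][:3,:3]@np.asarray(p,float)+f["view"][:3,3];q=f["mtx"]@c;return q[:2]/q[2]
def tri(f1,u1,f2,u2):
    o1,d1=ray(f1,u1);o2,d2=ray(f2,u2);d1/=np.linalg.norm(d1);d2/=np.linalg.norm(d2)
    s=np.linalg.lstsq(np.c_[d1,-d2],o2-o1,rcond=None)[0]
    a=o1+s[0]*d1;b=o2+s[1]*d2;return (a+b)/2,np.linalg.norm(a-b)
def crop(f,x,y,w,h,k,name):
    c=f["frame"][y:y+h,x:x+w,::-1];cv2.imwrite(name,cv2.resize(c,None,fx=k,fy=k,interpolation=cv2.INTER_CUBIC))
E
python3 - <<'E'
from h import *
for n in("top0","side0"):
    f=load(n);hsv=cv2.cvtColor(f["frame"],cv2.COLOR_RGB2HSV)
    m=cv2.inRange(hsv,(100,120,50),(130,255,255))
    m=cv2.morphologyEx(m,cv2.MORPH_CLOSE,np.ones((5,5)))
    for c in cv2.findContours(m,cv2.RETR_EXTERNAL,cv2.CHAIN_APPROX_NONE)[0]:
        if cv2.contourArea(c)<100: continue
        P=np.array([plane(f,p,.012)[:2]*1000 for p in c[:,0]],np.float32)
        r=cv2.minAreaRect(P);print(n,cv2.boundingRect(c),r)
crop(load("top0"),245,195,55,65,9,"pics/t_ins.png")
crop(load("side0"),340,260,65,50,10,"pics/s_ins.png")
crop(load("top0"),325,145,85,165,3.6,"pics/t_bed.png")
crop(load("side0"),215,185,125,105,6,"pics/s_bed.png")
E
```

```text
top0 (255, 267, 59, 59) ((436.55364990234375, 59.89546203613281), (149.14849853515625, 80.93338775634766), 46.38609313964844)
top0 (206, 240, 33, 23) ((544.802978515625, 217.25100708007812), (80.8218002319336, 42.496585845947266), 75.11575317382812)
top0 (253, 207, 35, 44) ((605.0142211914062, 99.06817626953125), (59.57637023925781, 107.91961669921875), 67.48613739013672)
side0 (350, 270, 45, 33) ((611.9647216796875, 94.8045883178711), (59.755226135253906, 108.5339126586914), 66.91331481933594)
side0 (353, 215, 52, 46) ((436.79705810546875, 63.701324462890625), (161.7022705078125, 83.59306335449219), 46.13173294067383)
```

View pics/t_ins.png

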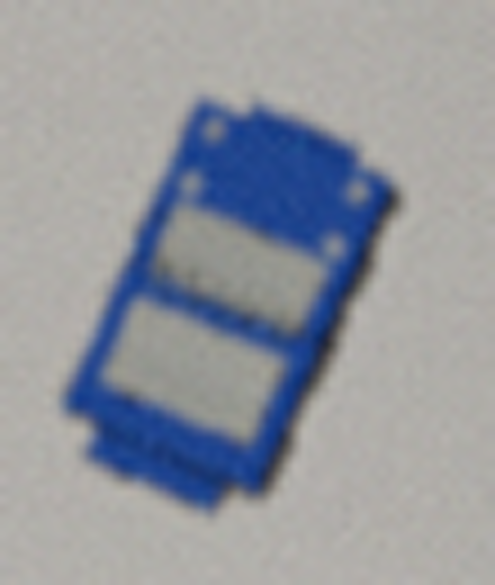

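View pics/s_ins.png

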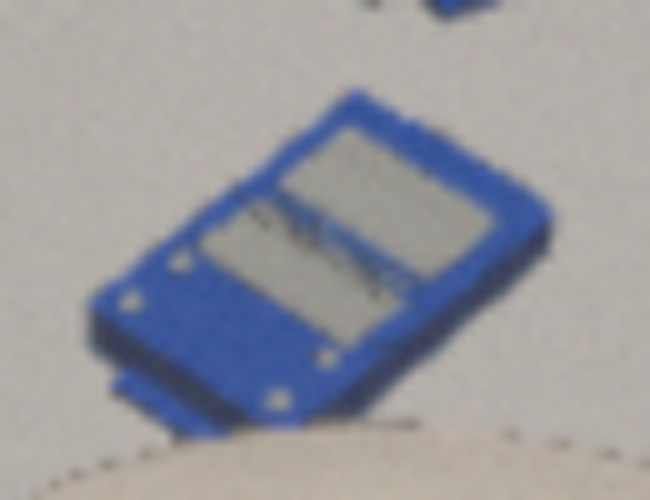

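View pics/t_bed.png

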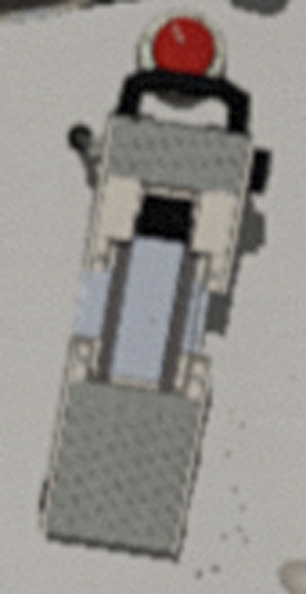

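View pics/s_bed.png

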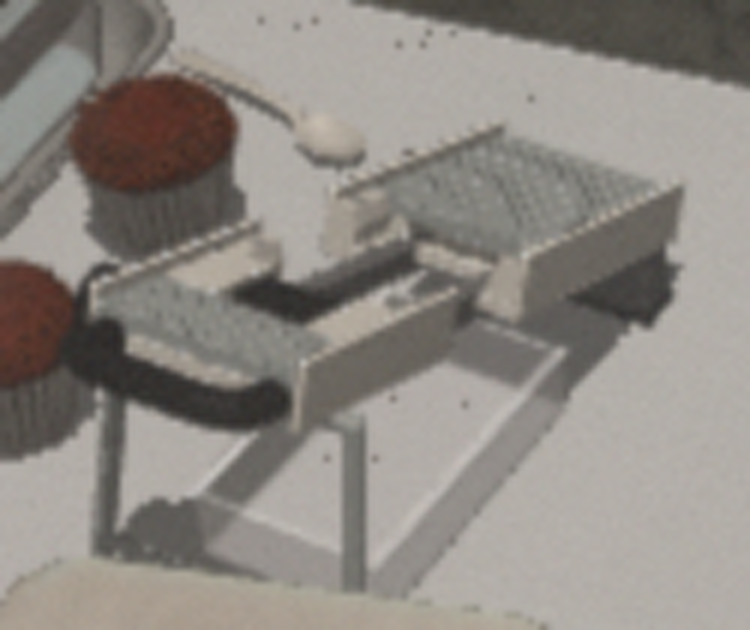

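```bash
python3 - <<'E'
from h import *
f=load("top0")
o=-f["view"][:3,:3].T@f["view"][:3,3];print("cam",o)
c=lambda p:(245+(p[0]+.5)/9-.5,195+(p[1]+.5)/9-.5)
B=[plane(f,c(p),.0155)[:2]*1000 for p in [(203,100),(397,195),(262,490),(68,408)]]
T=[plane(f,c(p),.004)[:2]*1000 for p in [(250,100),(360,150),(212,512),(90,455)]]
B=np.array(B);T=np.array(T);print(B.round(1),T.round(1))
print("sides",[np.linalg.norm(B[i]-B[(i+1)%4]).round(1) for i in range(4)])
ctr=B.mean(0);ax=(B[0]+B[1]-B[2]-B[3]);ax/=np.linalg.norm(ax);ay=np.array([-ax[1],ax[0]])
print(ctr,np.degrees(np.arctan2(ax[1],ax[0])))
print("tips along",((T-ctr)@ax).round(1),((T-ctr)@ay).round(1)); print("cornr",((B-ctr)@ax).round(1),((B-ctr)@ay).round(1))
E
```

```text
cam [ 0.45871266 -0.02574443  1.39698086]
[[662.2 106.5]
 [636.3  51.3]
 [552.5  87.1]
 [574.5 141.9]] [[664.2  94.2]
 [650.5  62.7]
 [546.8 102. ]
 [562.3 136.8]]
sides [np.float64(61.0), np.float64(91.2), np.float64(59.1), np.float64(94.6)]
[606.40724207  96.68364826] -22.573298584902346
tips along [ 54.3  53.7 -57.  -56.1] [ 19.9 -14.5 -18.   20.1]
cornr [ 47.8  45.1 -46.1 -46.8] [ 30.5 -30.5 -29.5  29.5]
```

```bash
python3 - <<'E'
from h import *
crop(load("top0"),330,235,60,70,8,"pics/tb_lo.png")
crop(load("top0"),335,165,70,75,8,"pics/tb_hi.png")
crop(load("side0"),265,200,70,50,10,"pics/sb_lo.png")
crop(load("side0"),222,215,75,48,10,"pics/sb_hi.png")
E
```

```text
(no output)
```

View pics/tb_lo.png

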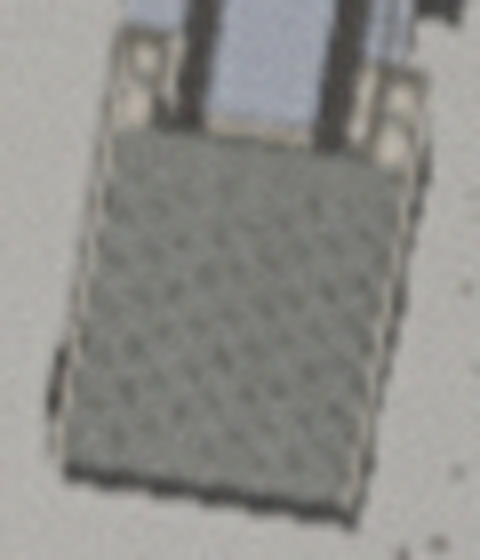

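View pics/tb_hi.png

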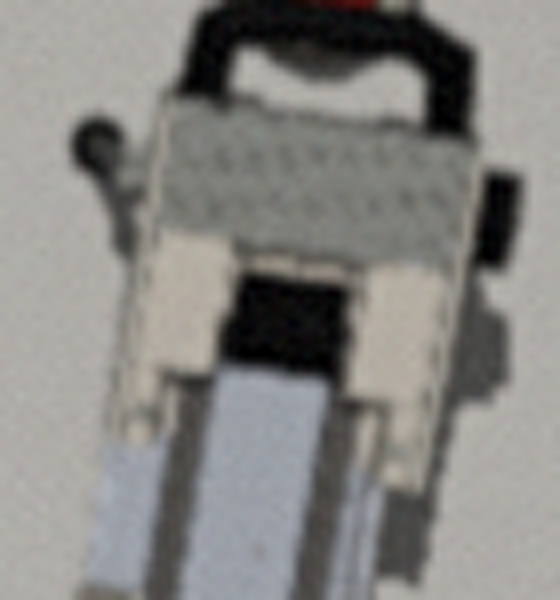

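View pics/sb_lo.png

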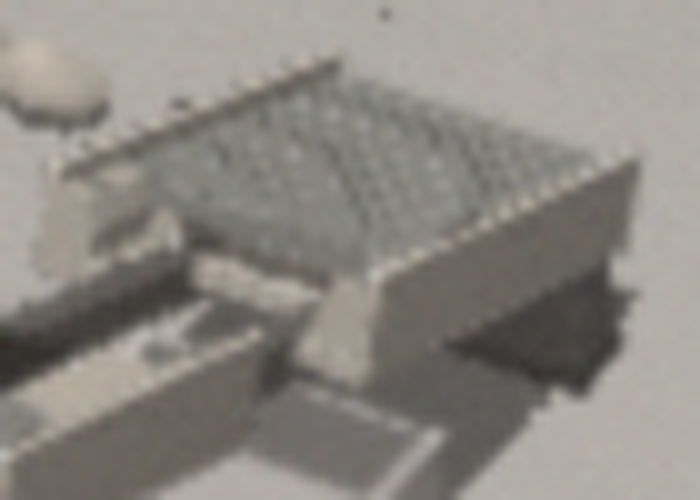

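View pics/sb_hi.png

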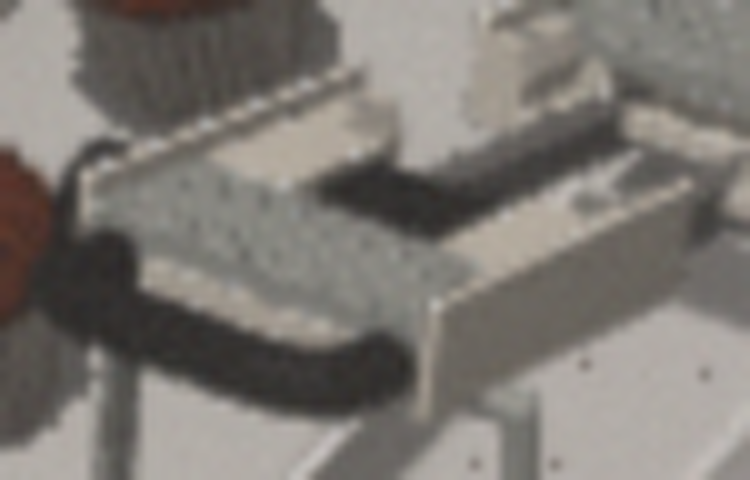

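```bash
cat > bed.py <<'E'
from h import *
from scipy.spatial.transform import Rotation as Ro
def bedfit(verbose=True):
    t=load("top0");s=load("side0")
    c=lambda p,o,k:((p[0]+.5)/k-.5+o[0],(p[1]+.5)/k-.5+o[1])
    TL=lambda *p:c(p,(330,235),8);TH=lambda *p:c(p,(335,165),8)
    SL=lambda *p:c(p,(265,200),10);SH=lambda *p:c(p,(222,215),10)
    D=[((-160,47),TL(58,475),SL(637,157)),((-160,-47),TL(355,520),SL(340,58)),
       ((-25,47),TL(117,32),SL(375,285)),((-25,-47),TL(425,72),SL(60,170)),
       ((25,47),TH(112,435),SH(692,180)),((25,-47),TH(428,488),SH(362,72)),
       ((160,47),TH(172,97),SH(435,305)),((160,-47),TH(478,145),SH(85,180))]
    M=np.array([(*d[0],22) for d in D],float)/1000
    P=[];G=[]
    for d in D:
        p,g=tri(t,d[1],s,d[2]);P.append(p);G.append(g)
    P=np.array(P)
    if verbose: 
        for d,p,g in zip(D,P,G): print(d[0],(p*1000).round(1),"gap",round(g*1000,1))
    R,_=Ro.align_vectors(P-P.mean(0),M-M.mean(0))
    res=P-P.mean(0)-R.apply(M-M.mean(0))
    if verbose: print("free origin",((P.mean(0)-R.apply(M.mean(0)))*1000).round(1),"eul",R.as_euler('ZYX',degrees=True).round(2)); print((res*1000).round(1))
    yaw=R.as_euler('ZYX')[0]
    R2=Ro.from_euler('ZY',[yaw,-np.radians(22)])
    o=P.mean(0)-R2.apply(M.mean(0))
    if verbose: print("origin",(o*1000).round(1),"yaw",np.degrees(yaw))
    return o,yaw
if __name__=="__main__": bedfit()
E
python3 bed.py
```

```text
(-160, 47) [443.4 -73.2  50.1] gap 1.6
(-160, -47) [ 431.  -163.2   49.7] gap 0.1
(-25, 47) [574.2 -86.3 107.1] gap 1.0
(-25, -47) [ 563.1 -175.3  108.8] gap 2.8
(25, 47) [618.2 -94.3 126.6] gap 0.4
(25, -47) [ 604.5 -186.2  121.8] gap 2.3
(160, 47) [ 710.8 -108.   163.2] gap 0.7
(160, -47) [ 699.4 -196.5  162.2] gap 1.6
free origin [ 589.  -136.3   90.9] eul [ -7.46 -22.6    0.57]
[[  3.4  -3.6   0. ]
 [  2.8  -0.4   0.5]
 [ 10.6  -0.6   5.1]
 [ 11.3   3.7   7.7]
 [  8.8  -2.5   5.4]
 [  7.   -1.2   1.4]
 [-22.2  -0.  -10. ]
 [-21.7   4.7 -10.1]]
origin [ 588.7 -136.4   90.8] yaw -7.460016865346678
```

```bash
cat > r.py <<'E'
from bench import env,kinematics,monitor,eyes
from h import *
from scipy.spatial.transform import Rotation as Ro
def RB(yaw,pitch): return Ro.from_euler('ZY',[np.radians(yaw),-np.radians(pitch)]).as_matrix()
def ori(R):
    tx=-R[:,2];tz=-R[:,1];return Ro.from_matrix(np.c_[tx,np.cross(tz,tx),tz]).as_quat()
def snap(tag):
    for n in("side","top"):
        f=eyes.grab_frame(n);np.savez(f"pics/{n}{tag}.npz",**f)
def st(m=""):
    s=monitor.sense();print(m,"t",round(float(s["clock"]),2),"pos",(s["position"]*1000).round(1),"F",s["contact_force"].round(1),"T",s["ft_torque"].round(2),"gap",round(float(s["finger_gap"]),3));return s
E
python3 - <<'E'
from r import *
q=ori(RB(-22.4,0))
env.reach([.6073,.0972,.11],q);st()
env.movel([.6073,.0972,-.003],velocity=.12,guard=12);st("down")
env.close_gripper(80);st("closed")
env.movel([.6073,.0972,.06],velocity=.1);st("up")
snap("1")
for n in("side1","top1"): cv2.imwrite(f"pics/{n}.png",load(n)["frame"][:,:,::-1])
E
```

```text
t 2.6 pos [607.4  96.5 110.1] F [ 0.6 -0.4  0.1] T [-0.01  0.04  0.05] gap 1.001
down t 3.69 pos [607.8  97.2  -2.2] F [-0.1  0.2  0.7] T [ 0.03 -0.02 -0.03] gap 0.998
closed t 4.46 pos [607.3  97.2  -3. ] F [ 0.5  0.8 -0.7] T [-0.01  0.01 -0.01] gap -0.004
up t 5.24 pos [606.9  97.2  59.4] F [-0.5  0.1  0.3] T [-0.01  0.01  0.04] gap -0.002
```

View pics/side1.png

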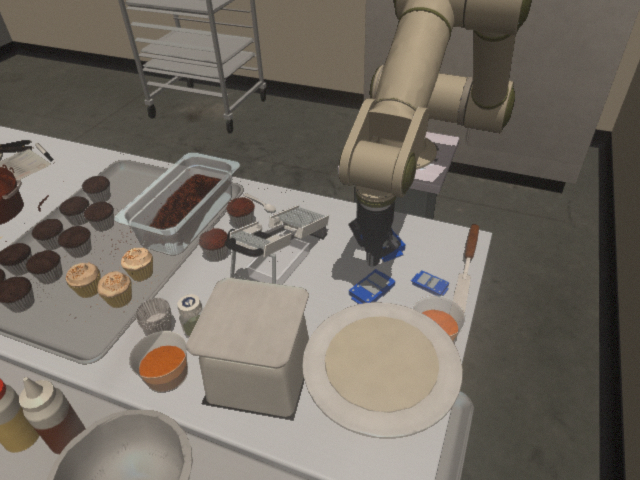

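```bash
python3 - <<'E'
from r import *
f=load("side1")
print(proj(f,[.607,.0972,.06]),proj(f,[.607,.0972,0]),proj(load("top1"),[.607,.0972,.06]))
crop(f,330,160,100,150,4,"pics/a.png");crop(load("top1"),230,180,110,110,5,"pics/b.png")
E
```

```text
[372.64568782 271.03947342] [371.72611117 289.36899997] [268.63456941 225.43632398]
```

View pics/a.png

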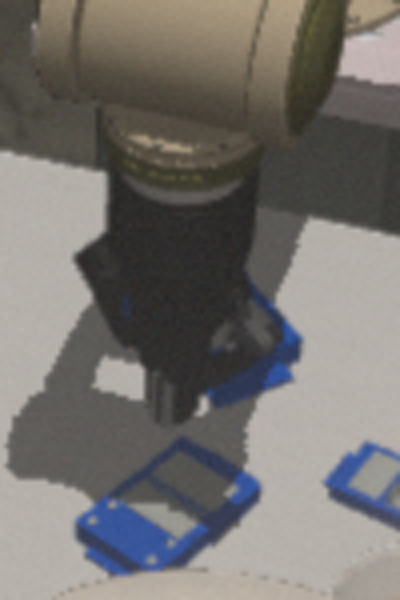

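View pics/b.png

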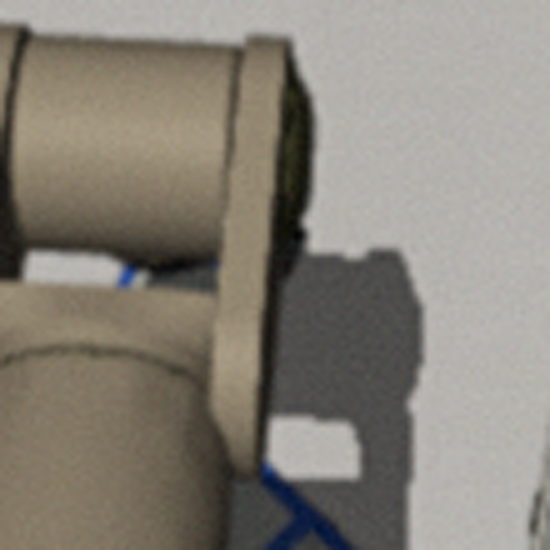

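The jaws shut fully above the insert, which stayed at about (372,288) in the side view. The shut tips appear near (371,265), while the TCP projects to (372.6,271). So the tips are higher than I assumed, and I'll find their real height by touching the bare table.

```bash
python3 - <<'E'
from r import *
env.movel([.607,.01,.05],velocity=.2)
env.movel([.607,.01,.0],velocity=.1,guard=8);st("a")
print(env.movel([.607,.01,-.03],velocity=.03,guard=4));st("touch")
snap("2")
env.movel([.607,.01,.1],velocity=.2)
crop(load("side2"),330,180,120,120,5,"pics/c.png")
E
```

```text
a t 6.58 pos [6.073e+02 1.020e+01 5.000e-01] F [ 0.9 -0.1  0.2] T [-0.04 -0.02 -0.01] gap 0.002
True
touch t 7.33 pos [606.9  10.  -22.8] F [-2.3 -0.2  7.1] T [ 0.09  0.36 -0.04] gap -0.0
```

View pics/c.png

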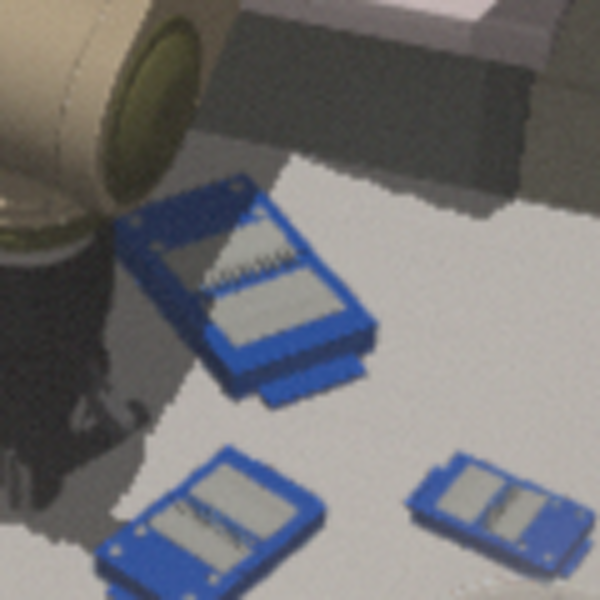

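```bash
python3 - <<'E'
from r import *
env.release()
snap("3")
f=load("side3");hsv=cv2.cvtColor(f["frame"],cv2.COLOR_RGB2HSV)
for n in("side0","side3","top3"):
    f=load(n);m=cv2.inRange(cv2.cvtColor(f["frame"],cv2.COLOR_RGB2HSV),(100,120,50),(130,255,255));m=cv2.morphologyEx(m,cv2.MORPH_CLOSE,np.ones((5,5)))
    for c in cv2.findContours(m,cv2.RETR_EXTERNAL,cv2.CHAIN_APPROX_NONE)[0]:
        if cv2.contourArea(c)>100:
            r=cv2.minAreaRect(np.array([plane(f,p,.012)[:2]*1000 for p in c[:,0]],np.float32));print(n,cv2.boundingRect(c),np.round(r[0],1),np.round(r[1],1),round(r[2],1))
crop(load("side3"),300,150,120,150,4,"pics/d.png")
st()
E
```

```text
side0 (350, 270, 45, 33) [612.   94.8] [ 59.8 108.5] 66.9
side0 (353, 215, 52, 46) [436.8  63.7] [161.7  83.6] 46.1
side3 (350, 270, 45, 33) [612.1  94.7] [ 60.1 109. ] 66.6
side3 (362, 216, 43, 45) [437.2  64.2] [160.5  84. ] 45.7
top3 (206, 240, 33, 23) [544.8 217.3] [80.8 42.5] 75.1
 t 9.07 pos [607.  10. 100.] F [ 0.7  0.8 -0.7] T [-0.02  0.1   0.03] gap 1.002
```

View pics/d.png

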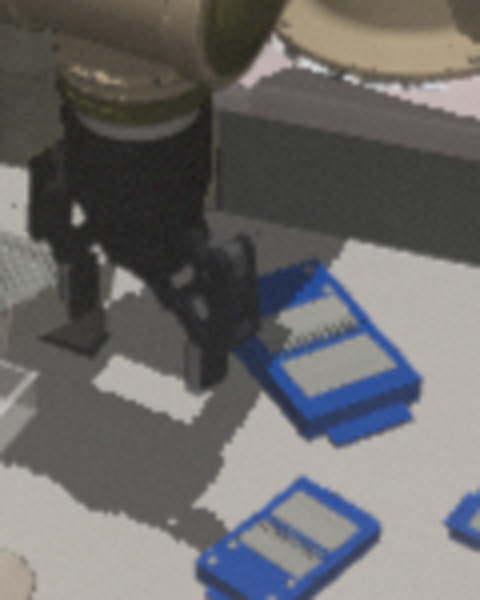

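The side view shows the insert unmoved, with its outline still at (350,270,45,33), and the open jaws beside it. I'll grasp again with the measured tip height.

```bash
python3 - <<'E'
from r import *
q=ori(RB(-22.4,0))
env.movel([.6073,.0972,.05],velocity=.25)
print(env.movel([.6073,.0972,-.024],velocity=.12,guard=10));st("down")
env.close_gripper(80);st("closed")
env.movel([.6073,.0972,.12],velocity=.2);st("up")
snap("4")
crop(load("side4"),300,130,130,150,4,"pics/e.png")
E
```

```text
False
down t 10.39 pos [608.   96.9 -23.1] F [ 0.7 -0.4  0.9] T [-0.04  0.02 -0.01] gap 0.996
closed t 10.76 pos [608.2  97.2 -22.5] F [-0.3  0.7  6.6] T [-0.08  0.21 -0.04] gap 0.678
up t 11.62 pos [606.6  97.2 118.6] F [-0.3 -0.9 -2.3] T [-0.03 -0.02  0.07] gap 0.679
```

View pics/e.png

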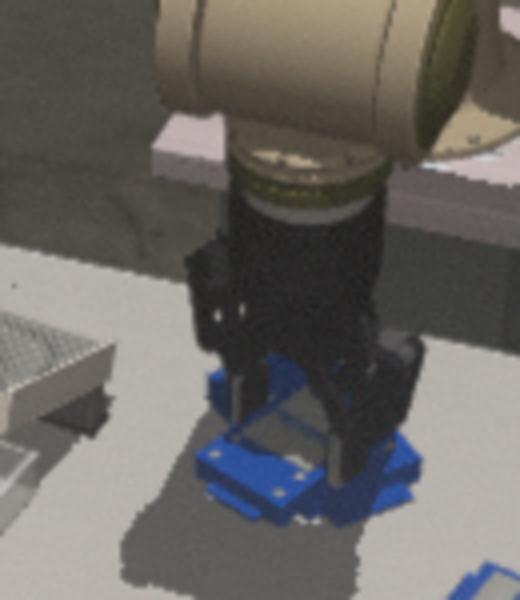

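```bash
cat >> r.py <<'E'
BO=np.array([.5982,-.1371,.095]);YAW=-7.35;OFF=.023
RBED=RB(YAW,22)
def tcp_for(tip,dp,off=None):
    """TCP pose placing tongue tip at bed coords tip(mm), insert dp deg steeper than the bed"""
    off=OFF if off is None else off
    R=RB(YAW,22+dp); o=BO+RBED@(np.array(tip)/1000)-R@np.array([-.058,0,0])
    return o-off*R[:,2],ori(R),o,R
E
python3 - <<'E'
from r import *
p,q,o,R=tcp_for((-46,0,45),11)
print(p,o,kinematics.ik(p,q))
env.reach([p[0]-.03,p[1],p[2]+.06],q);st("hover")
env.movel(p,velocity=.15);st("near")
snap("5")
crop(load("side5"),200,130,160,130,5,"pics/f.png")
crop(load("top5"),300,130,120,180,3.3,"pics/g.png")
for n in("side5","top5"):
    f=load(n)
    for x in [(-58,-20,0),(-58,20,0),(54,-17,0),(54,17,0),(48,30,16),(48,-30,16),(-48,30,14.8)]: print(n,x,proj(f,o+R@np.array(x)/1000).round(1))
E
```

```text
[ 0.59984818 -0.1373126   0.13179101] [ 0.58742441 -0.13571006  0.15108043] [-0.50944357  0.32513442  1.83092615  0.44964008  0.48492673  0.84301382]
hover t 12.7 pos [ 570.1 -136.8  191.4] F [ 1.1 -0.6 -0.9] T [0.05 0.35 0.03] gap 0.674
near t 13.3 pos [ 600.2 -136.8  132. ] F [ 0.6 -0.6 -0.8] T [0.06 0.33 0.03] gap 0.674
side5 (-58, -20, 0) [284.2 208.8]
side5 (-58, 20, 0) [298.4 213.6]
side5 (54, -17, 0) [260.1 210.8]
side5 (54, 17, 0) [273.  215.2]
side5 (48, 30, 16) [281.1 209.7]
side5 (48, -30, 16) [258.2 202.1]
side5 (-48, 30, 14.8) [301.5 208.9]
top5 (-58, -20, 0) [371.4 254.6]
top5 (-58, 20, 0) [354.5 252.1]
top5 (54, -17, 0) [378.6 211.2]
top5 (54, 17, 0) [363.5 209. ]
top5 (48, 30, 16) [357.2 213.6]
top5 (48, -30, 16) [384.  217.5]
top5 (-48, 30, 14.8) [350.7 250.8]
```

View pics/f.png

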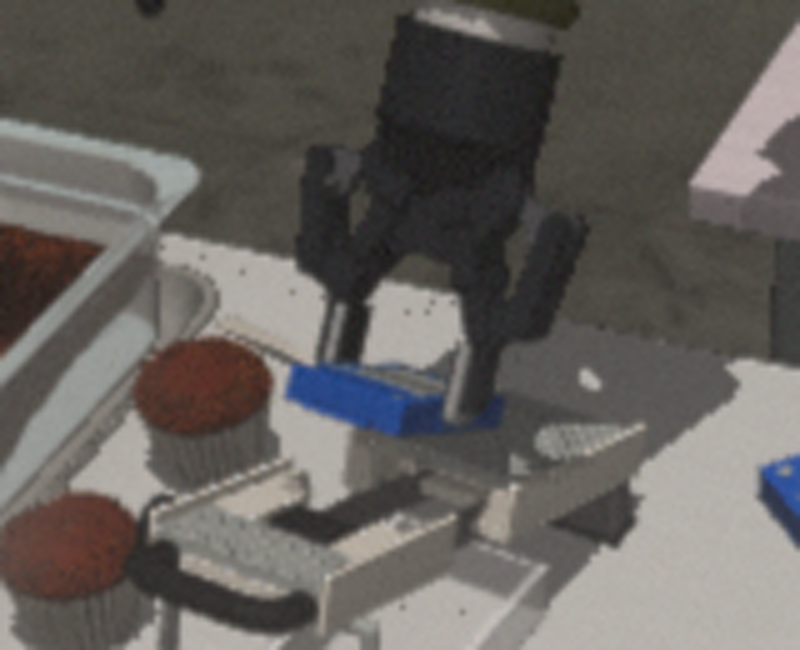

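View pics/g.png

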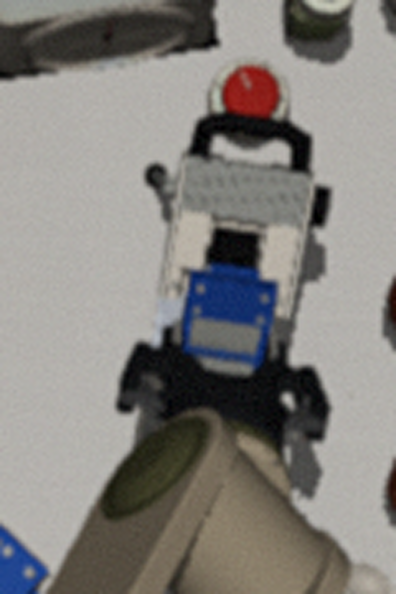

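The side view shows the insert level across and hooked end down, with its upper corners at about (259,203) and (281,211). That is within 1.5 px of the prediction. I'll triangulate the corners to correct the offset.

```bash
python3 - <<'E'
from r import *
crop(load("side5"),250,192,60,35,12,"pics/i.png")
crop(load("top5"),345,200,50,50,11,"pics/j.png")
E
```

```text
(no output)
```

View pics/i.png

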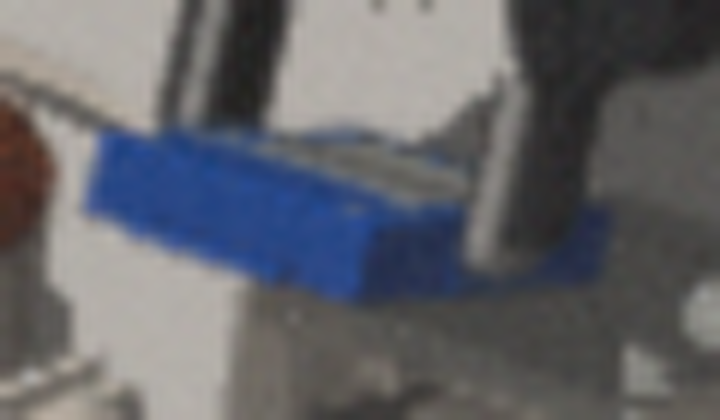

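View pics/j.png

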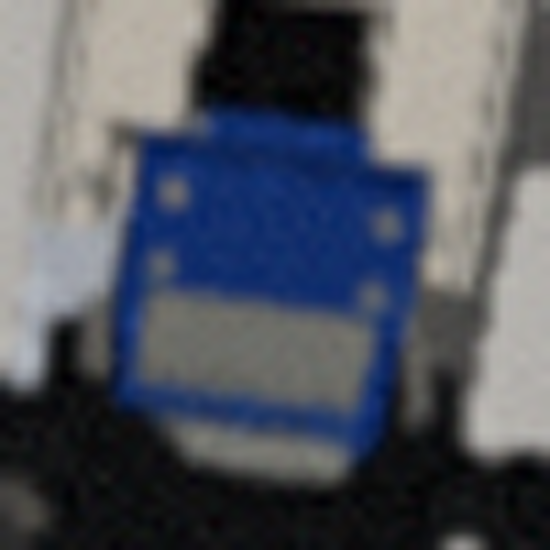

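```bash
python3 - <<'E'
from r import *
t=load("top5");s=load("side5")
C=lambda p,o,k:((p[0]+.5)/k-.5+o[0],(p[1]+.5)/k-.5+o[1])
p,q,o,R=tcp_for((-46,0,45),11)
for m,a,b in [((48,30,16),(140,135),(370,213)),((48,-30,16),(430,172),(100,130))]:
    P,g=tri(t,C(a,(345,200),11),s,C(b,(250,192),12))
    pred=o+R@np.array(m)/1000
    print(m,(P*1000).round(1),(pred*1000).round(1),"diff in bed frame",(RBED.T@(P-pred)*1000).round(1),"gap",g*1000)
    # top ray only, on pred-height
    P2=plane(t,C(a,(345,200),11),pred[2]);print("top only",(RBED.T@(P2-pred)*1000).round(1))
# ledge yaw in top view
for m,a in [((54,17,4),(205,108)),((54,-17,4),(368,140))]:
    pred=o+R@np.array(m)/1000
    P2=plane(t,C(a,(345,200),11),pred[2]);print("ledge top only",(RBED.T@(P2-pred)*1000).round(1))
E
```

```text
(48, 30, 16) [ 626.  -109.8  194.4] [ 622.5 -110.   190.6] diff in bed frame [4.5 0.6 2.2] gap 0.04419303262004594
top only [ 3.6  0.4 -1.5]
(48, -30, 16) [ 619.6 -168.   193.6] [ 614.9 -169.5  190.6] diff in bed frame [5.2 2.1 1. ] gap 0.6211365587658614
top only [ 4.7  1.6 -1.9]
ledge top only [ 0.7  0.8 -0.3]
ledge top only [-0.8  1.2  0.3]
```

```bash
python3 - <<'E'
from r import *
Y=-1.0
p,q,o,R=tcp_for((-48,Y,10),11)
print(env.movel(p,velocity=.12,frame=q,guard=10));st("z10")
p,q,o,R=tcp_for((-48,Y,-4),11)
print(env.movel(p,velocity=.02,guard=4));s=st("floor")
R=RB(YAW,33);tip=s["position"]+OFF*R[:,2]+R@[-.058,0,0];print("tip bed",(RBED.T@(tip-BO)*1000).round(1))
snap("6");crop(load("side6"),210,150,130,110,6,"pics/k.png")
E
```

```text
False
z10 t 13.84 pos [ 610.9 -139.8   99. ] F [-0.3 -0.5 -0.7] T [0.04 0.34 0.04] gap 0.675
True
floor t 14.36 pos [ 614.9 -140.4   90.2] F [-1.3 -0.2  4.9] T [0.07 0.28 0.05] gap 0.677
tip bed [-47.4  -1.1   0.7]
```

View pics/k.png

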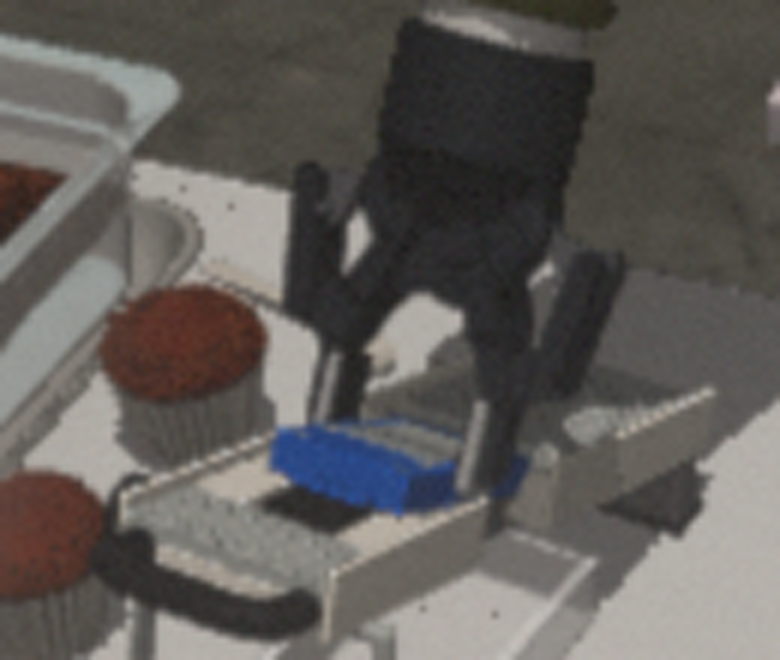

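```bash
cat >> r.py <<'E'
def tip(dp):
    s=monitor.sense();R=RB(YAW,22+dp);t=s["position"]+OFF*R[:,2]+R@[-.058,0,0];return (RBED.T@(t-BO)*1000).round(1)
def fb(): return (RBED.T@monitor.sense()["contact_force"]).round(1)
E
python3 - <<'E'
from r import *
p,q,o,R=tcp_for((-47.4,-1,1.3),11);env.movel(p,velocity=.03);print(tip(11),fb())
for x in (-51,-54,-57,-60):
    p,q,o,R=tcp_for((x,-1,1.3),11)
    g=env.movel(p,velocity=.02,guard=6);print(x,g,tip(11),fb())
    if g: break
st();snap("7");crop(load("side7"),210,150,130,110,6,"pics/l.png")
E
```

```text
[-47.3  -1.    1.3] [ 0.3 -0.2  2.4]
-51 False [-51.1  -1.1   1.3] [ 0.8 -0.2  2.7]
-54 True [-52.3  -1.3   1.9] [3.3 1.5 1.5]
 t 15.25 pos [ 609.9 -140.    89.5] F [2.6 1.2 2.6] T [ 0.18 -0.18 -0.04] gap 0.673
```

View pics/l.png

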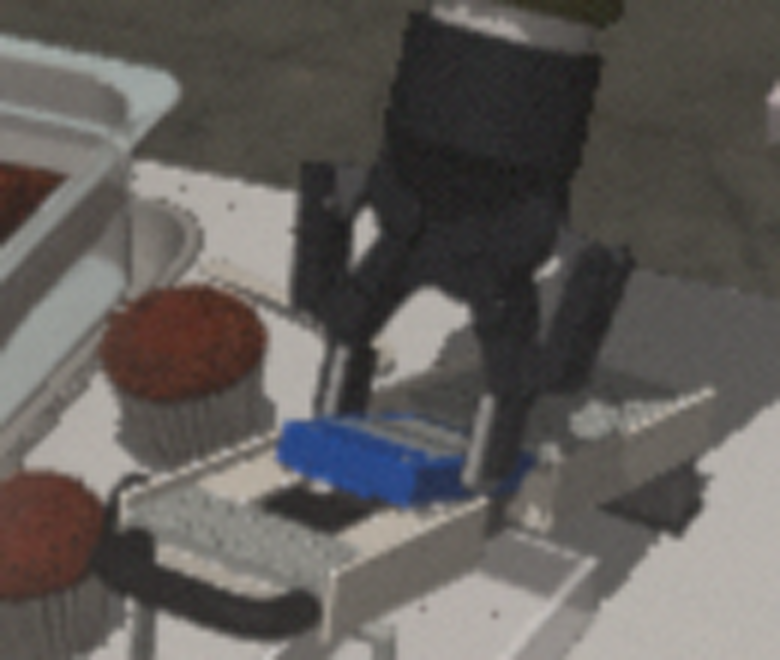

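```bash
python3 - <<'E'
from r import *
crop(load("side7"),250,210,60,30,12,"pics/m.png")
crop(load("top7"),335,180,70,70,10,"pics/n.png")
E
```

```text
(no output)
```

View pics/m.png

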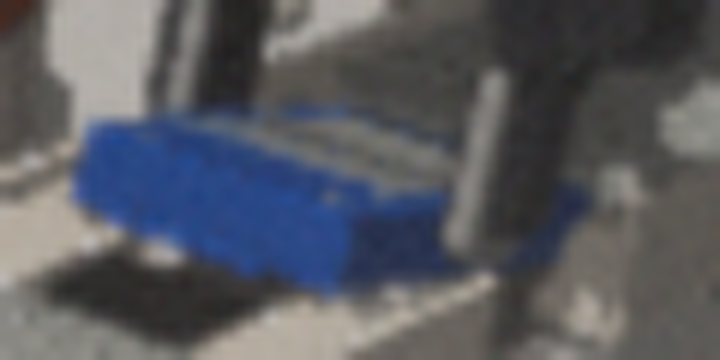

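View pics/n.png

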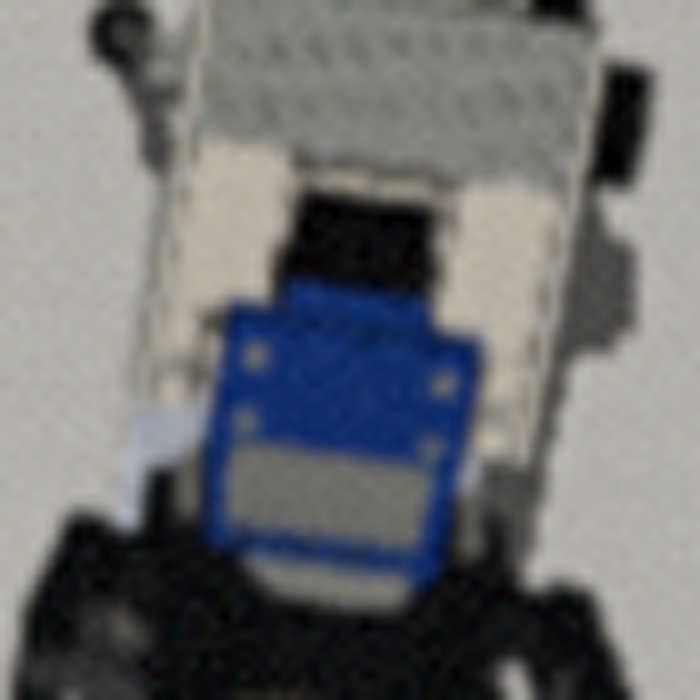

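```bash
python3 - <<'E'
from r import *
t=load("top7");s=load("side7")
C=lambda p,o,k:((p[0]+.5)/k-.5+o[0],(p[1]+.5)/k-.5+o[1])
for dp in(11,):
  R=RB(YAW,22+dp);pos=np.array([.6099,-.1400,.0895]);o=pos+OFF*R[:,2]
  for m,a,b in [((48,30,16),(228,303),(350,206)),((48,-30,16),(482,345),(90,124)),((48,30,0),None,(340,293)),]:
    pred=o+R@np.array(m)/1000
    if a:
        P,g=tri(t,C(a,(335,180),10),s,C(b,(250,210),12))
        print(m,"bed coords meas",(RBED.T@(P-BO)*1000).round(1),"pred",(RBED.T@(pred-BO)*1000).round(1),"gap",g*1000,proj(t,pred),C(a,(335,180),10))
    print(m,"side px meas",np.round(C(b,(250,210),12),1),"pred",proj(s,pred).round(1))
E
```

```text
(48, 30, 16) bed coords meas [53.8 28.9 40.5] pred [48.7 28.6 37.9] gap 0.025849577794013437 [357.11003379 211.71718592] (357.35, 209.85)
(48, 30, 16) side px meas [278.7 226.7] pred [279.7 227.2]
(48, -30, 16) bed coords meas [ 51.9 -30.   37.9] pred [ 48.7 -31.4  37.9] gap 0.42529211608907214 [383.01444555 215.52456977] (382.75, 214.05)
(48, -30, 16) side px meas [257.  219.9] pred [257.3 219.4]
(48, 30, 0) side px meas [277.9 234. ] pred [278.1 234.1]
```

```bash
python3 - <<'E'
from r import *
env.hold(.1);print("rest",tip(11),fb())
p,q,o,R=tcp_for((-50.5,-1,1.3),11);env.movel(p,velocity=.02);print("back",tip(11),fb())
p,q,o,R=tcp_for((-50.5,-1,-2),11);g=env.movel(p,velocity=.01,guard=4);print("floor",g,tip(11),fb(),st()["ft_torque"])
z=tip(11)[2]
p,q,o,R=tcp_for((-60,-1,z+.3),11);g=env.movel(p,velocity=.012,guard=8);print("slide",g,tip(11),fb())
st()
E
```

```text
rest [-52.3  -1.3   1.7] [3.4 1.2 1. ]
back [-51.   -0.8   1. ] [-1.4  0.1  3.5]
 t 15.93 pos [ 611.8 -139.7   88.6] F [-3.3  0.4  6. ] T [ 0.01  0.57 -0.06] gap 0.675
floor True [-50.9  -0.8   0.4] [-0.8 -0.   6.8] [ 0.00575561  0.57007846 -0.0574032 ]
slide True [-51.9  -1.2   1.3] [1.9 1.1 3.8]
 t 16.32 pos [ 610.5 -139.9   89.1] F [0.5 1.  4.3] T [ 0.08  0.2  -0.01] gap 0.674
```

```bash
python3 - <<'E'
from r import *
t=load("top7");R=RB(YAW,33);o=np.array([.6099,-.1400,.0895])+OFF*R[:,2]
k=lambda u:((u-np.array([335,180])+.5)*10-.5).round(0)
for m in [(48,30,16),(48,-30,16),(0,30,16),(0,-30,16),(54,17,4),(54,-17,4)]: print(m,k(proj(t,o+R@np.array(m)/1000)))
for m in [(-25,47,22),(-25,-47,22),(25,47,22),(25,-47,22),(100,47,22),(100,-47,22),(56.5,16,13),(56.5,-16,13)]: print("bed",m,k(proj(t,BO+RBED@np.array(m)/1000)))
f=t["frame"].astype(int)
m=cv2.inRange(cv2.cvtColor(t["frame"],cv2.COLOR_RGB2HSV),(100,120,50),(130,255,255))
for r in range(208,240,2):
    c=np.flatnonzero(m[r,335:405])+335;print(r,c.min() if len(c) else None,c.max() if len(c) else None,end="; ")
E
```

```text
(48, 30, 16) [226. 322.]
(48, -30, 16) [485. 360.]
(0, 30, 16) [193. 506.]
(0, -30, 16) [448. 544.]
(54, 17, 4) [286. 285.]
(54, -17, 4) [432. 306.]
bed (-25, 47, 22) [ 99. 594.]
bed (-25, -47, 22) [493. 652.]
bed (25, 47, 22) [131. 392.]
bed (25, -47, 22) [530. 450.]
bed (100, 47, 22) [180.  78.]
bed (100, -47, 22) [586. 138.]
bed (56.5, 16, 13) [283. 272.]
bed (56.5, -16, 13) [419. 292.]
208 363 368; 210 363 376; 212 358 377; 214 358 381; 216 357 382; 218 357 381; 220 357 381; 222 356 381; 224 356 380; 226 355 380; 228 355 379; 230 355 379; 232 355 379; 234 356 379; 236 371 378; 238 376 377;
```

```bash
python3 - <<'E'
from r import *
t=load("top0");f=t["frame"].astype(float);w=f[:,:,0]-f[:,:,2]
n=RBED[:,2]
def onp(uv,z=22.):
    o,d=ray(t,uv);P0=BO+n*z/1000;s=((P0-o)@n)/(d@n);return (RBED.T@(o+s*d-BO)*1000)
Ls,Rs=[],[]
for r in list(range(181,196))+list(range(252,296)):
    out=[]
    for yy in (45,-45):
        # predicted col at this row
        xs=np.linspace(-170,130,301);uv=np.array([proj(t,BO+RBED@np.array([x,yy,22])/1000) for x in xs])
        c=np.interp(-r,-uv[:,1],uv[:,0]) if uv[0,1]<uv[-1,1] else np.interp(r,uv[::-1,1],uv[::-1,0])
        a=np.arange(int(c)-4,int(c)+6);v=w[r,a]-np.median(w[r,int(c)-15:int(c)+15]);v=np.clip(v,0,None)
        i=v.argmax();sl=slice(max(i-1,0),i+2)
        if v[i]>6: (Ls if yy>0 else Rs).append(onp((np.sum(v[sl]*a[sl])/v[sl].sum(),r)))
for nme,X in(("L",Ls),("R",Rs)):
    X=np.array(X);k=np.polyfit(X[:,0],X[:,1],1);res=X[:,1]-np.polyval(k,X[:,0]);g=abs(res)<2
    k=np.polyfit(X[g,0],X[g,1],1);print(nme,len(X),g.sum(),"slope deg",np.degrees(np.arctan(k[0])),"y at 0",k[1],"sd",res[g].std(),"at -150",np.polyval(k,-150),"at 100",np.polyval(k,100))
E
```

```text
L 19 16 slope deg -0.4766146764166525 y at 0 44.749971760667876 sd 0.7450226451171736 at -150 45.997774847382296 at 100 43.918103036191596
R 26 21 slope deg -0.4241847449450758 y at 0 -45.419377946956274 sd 0.8308504423785155 at -150 -44.30884459179939 at 100 -46.15973351706086
```

```bash
sed -i 's/^BO=.*/BO=np.array([.5982,-.1374,.095]);YAW=-7.8;OFF=.023/' r.py; cat >> r.py <<'E'
def avg(n=6):
    F=[];T=[]
    for _ in range(n):
        env.hold(.02);s=monitor.sense();F.append(s["contact_force"]);T.append(s["ft_torque"])
    return (RBED.T@np.mean(F,0)).round(2),(RBED.T@np.mean(T,0)).round(3)
E
python3 - <<'E'
from r import *
p,q,o,R=tcp_for((-47,0,4),11);env.movel(p,velocity=.04,frame=q);print("back",tip(11),avg())
for y in (0,1.2):
    p,q,o,R=tcp_for((-48.5,y,4),11);env.movel(p,velocity=.03)
    p,q,o,R=tcp_for((-48.5,y,-3),11);g=env.movel(p,velocity=.02,guard=4);t=tip(11);print("floor",g,t,avg())
    p,q,o,R=tcp_for((-60,y,t[2]+.3),11);g=env.movel(p,velocity=.02,guard=8);print("slide",g,tip(11),avg())
    if tip(11)[0]<-54: break
st()
E
```

```text
back [-47.3   0.1   3.7] (array([-0.77,  0.04, -1.1 ]), array([-0.003,  0.366,  0.009]))
floor True [-48.   -0.1   0.8] (array([ 0.72, -0.07,  4.6 ]), array([ 0.026,  0.287, -0.006]))
slide True [-52.6  -0.4   1.6] (array([0.24, 0.17, 3.26]), array([ 0.009,  0.366, -0.028]))
floor True [-48.2   1.2   0.9] (array([0.76, 0.3 , 4.41]), array([ 0.069,  0.256, -0.014]))
slide True [-52.2   0.8   1.9] (array([2.33, 0.87, 2.81]), array([ 0.194, -0.042, -0.002]))
 t 18.98 pos [ 610.3 -138.2   89.4] F [1.1 0.8 4.1] T [ 0.15 -0.08  0.1 ] gap 0.677
```

```bash
python3 - <<'E'
from r import *
t=load("top7");s=load("side7");R=RB(-7.35,33);o=np.array([.6099,-.1400,.0895])+OFF*R[:,2]
k=lambda u:((u-np.array([335,180])+.5)*10-.5).round(0)
for m,me in [((48,30,0),(228,303)),((48,-30,0),(482,345)),((54,17,0),(285,285)),((54,-17,0),(432,315))]:
    pr=o+R@np.array(m)/1000
    P=plane(t,((me[0]+.5)/10-.5+335,(me[1]+.5)/10-.5+180),pr[2]);print(m,k(proj(t,pr)),me,"dx mm",((R.T@(P-pr))*1000).round(1))
snap("8");crop(load("side8"),210,150,130,110,6,"pics/o.png");crop(load("top8"),335,180,70,70,8,"pics/p.png")
E
```

```text
(48, 30, 0) [227. 293.] (228, 303) dx mm [-2.  -0.6  1.3]
(48, -30, 0) [483. 330.] (482, 345) dx mm [-2.9 -0.3  1.9]
(54, 17, 0) [286. 278.] (285, 285) dx mm [-1.5  0.1  1. ]
(54, -17, 0) [432. 299.] (432, 315) dx mm [-3.1 -0.5  2. ]
```

View pics/p.png

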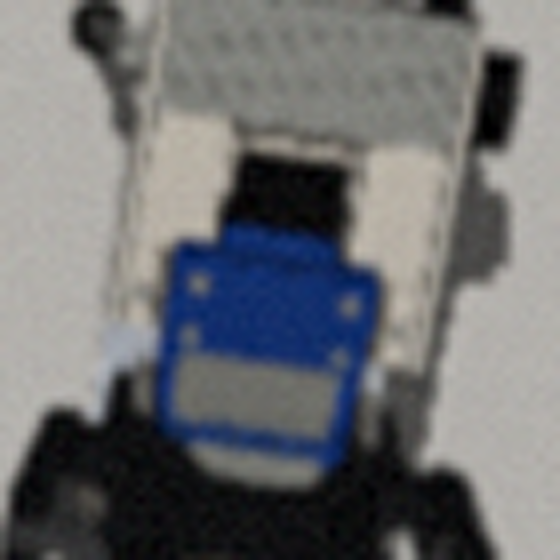

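```bash
python3 - <<'E'
from r import *
def go(x,z,dp,v=.03,g=15):
    p,q,o,R=tcp_for((x+4.0,.2,z+.9),dp)
    r=env.movel(p,velocity=v,frame=q,guard=g);print(dp,r,tip(dp)-[4,.2,.9],avg(3));return r
for x,z,dp in[(-55.8,.3,11),(-56,.3,9),(-56.5,.3,7),(-57,.3,5.5)]:
    if go(x,z,dp): break
st();snap("9");crop(load("side9"),210,150,130,110,6,"pics/q.png");crop(load("top9"),335,180,70,70,8,"pics/q2.png")
E
```

```text
11 False [-56.    0.3   0.2] (array([0.99, 3.15, 3.41]), array([ 0.55 ,  0.202, -0.063]))
9 False [-56.4   0.3   1. ] (array([-8.11,  2.44, 19.98]), array([ 0.469,  0.834, -0.126]))
7 False [-56.8   0.3   2.7] (array([-20.94,   1.86,  48.08]), array([ 0.444,  1.972, -0.257]))
5.5 False [-56.2  -0.1   3.3] (array([-17.15,   2.54,  48.18]), array([0.372, 1.55 , 0.008]))
 t 20.27 pos [ 610.2 -138.9   85.7] F [-34.    7.2  38.8] T [0.52 1.55 0.18] gap 0.674
```

View pics/q.png

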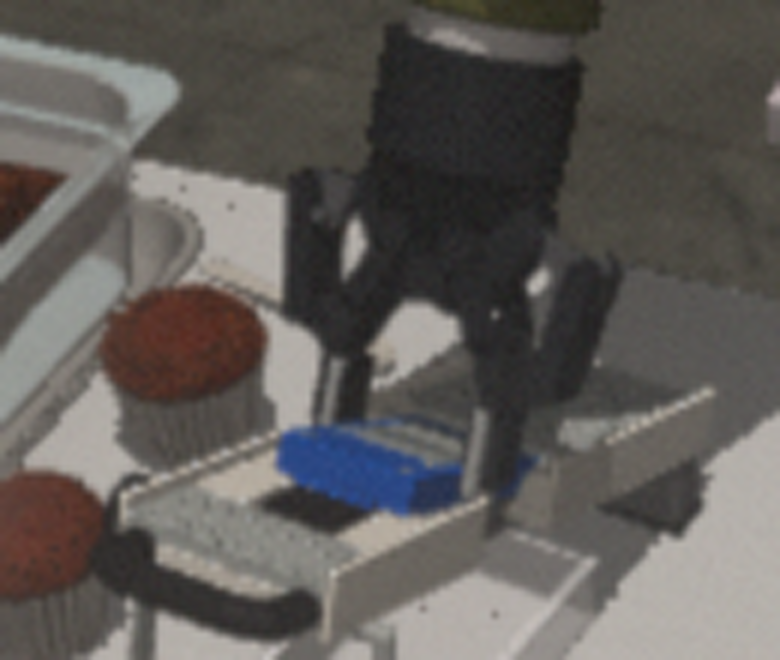

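```bash
python3 - <<'E'
from r import *
s=monitor.sense();env.movel(s["position"]+RBED[:,2]*.003,velocity=.03);print(avg(3));st()
snap("10");crop(load("side10"),250,205,60,35,12,"pics/m2.png");crop(load("top10"),335,180,70,70,10,"pics/n2.png")
E
```

```text
(array([-0.41,  0.36, -1.5 ]), array([-0.003,  0.295, -0.002]))
 t 20.77 pos [ 608.8 -138.8   87.6] F [-0.1  0.  -2.1] T [-0.    0.28  0.  ] gap 0.678
```

View pics/m2.png

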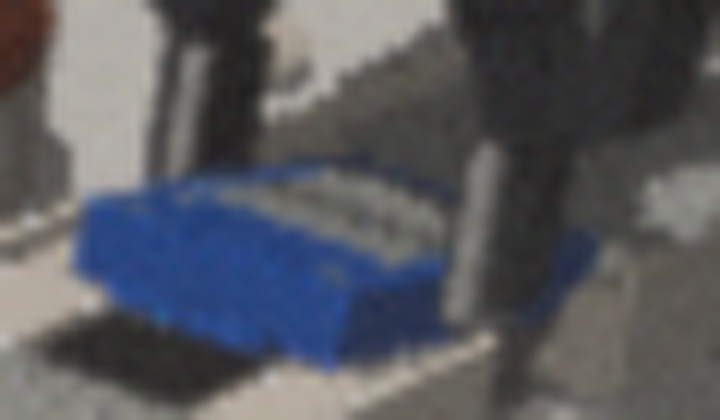

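View pics/n2.png

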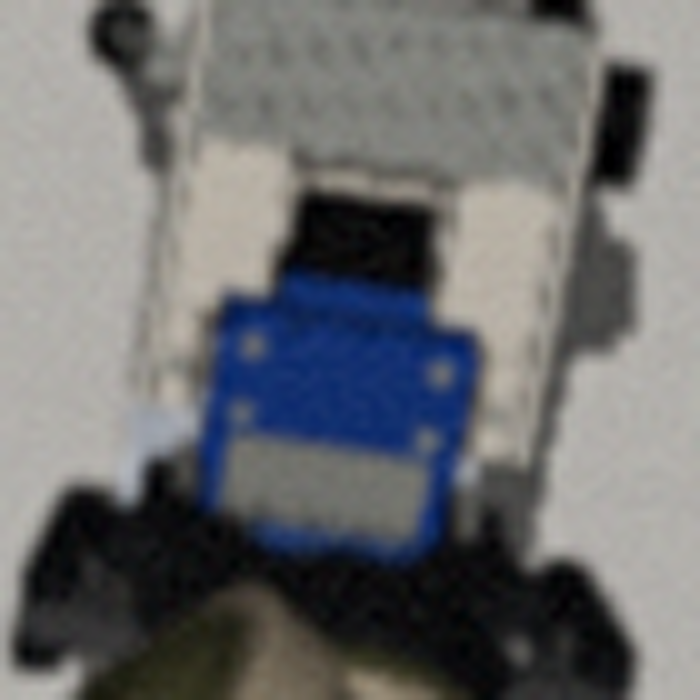

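```bash
cat > meas.py <<'E'
from r import *
C=lambda p,o,k:((p[0]+.5)/k-.5+o[0],(p[1]+.5)/k-.5+o[1])
b=lambda P:(RBED.T@(P-BO)*1000).round(1)
def onp(t,uv,z):
    n=RBED[:,2];o,d=ray(t,uv);P0=BO+n*z/1000;s=((P0-o)@n)/(d@n);return b(o+s*d)
E
python3 - <<'E'
from meas import *
t0=load("top0")
print("pocket upper end on z16",onp(t0,C((190,375),(335,165),8),16),onp(t0,C((390,405),(335,165),8),16))
print("cut 25 on z22",onp(t0,C((112,435),(335,165),8),22),onp(t0,C((428,488),(335,165),8),22))
print("cut -25 on z22",onp(t0,C((117,32),(330,235),8),22),onp(t0,C((425,72),(330,235),8),22))
print("lip edge/plate z16?",onp(t0,C((210,125),(330,235),8),16),onp(t0,C((310,145),(330,235),8),16))
print("catch nose",onp(t0,C((220,365),(335,165),8),5.5),onp(t0,C((340,375),(335,165),8),5.5))
for tag,T,S,to,tk,so in [("5",[(140,135),(430,172)],[(345,300),(85,212)],(345,200),11,(250,192)),("7",[(228,303),(482,345)],[(340,293),(78,205)],(335,180),10,(250,210)),("10",[(222,297),(478,333)],[(332,363),(80,275)],(335,180),10,(250,205))]:
    for y,a,c in zip((30,-30),T,S):
        P,g=tri(load("top"+tag),C(a,to,tk),load("side"+tag),C(c,so,12));print(tag,y,b(P),"gap",round(g*1000,1))
yaw5=-7.35
for tag,pos,dp,yw in[("5",[.6002,-.1368,.132],11,-7.35),("7",[.6099,-.14,.0895],11,-7.35),("10",[.6088,-.1388,.0876],5.5,YAW)]:
    R=RB(yw,22+dp);o=np.array(pos)+OFF*R[:,2];print(tag,"nominal",b(o+R@[.048,.03,0]),b(o+R@[.048,-.03,0]),"tip",b(o+R@[-.058,0,0]))
E
```

```text
pocket upper end on z16 [44.3 25.4 16. ] [ 44.5 -33.6  16. ]
cut 25 on z22 [24.4 45.2 22. ] [ 23.2 -48.3  22. ]
cut -25 on z22 [-24.5  47.8  22. ] [-22.1 -43.7  22. ]
lip edge/plate z16? [-50.4  15.7  16. ] [-51.8 -14.7  16. ]
catch nose [46.1 16.6  5.5] [ 48.6 -18.6   5.5]
5 30 [55.8 28.6 64.8] gap 3.8
5 -30 [ 56.6 -29.9  64.2] gap 1.2
7 30 [49.3 28.  21.6] gap 1.1
7 -30 [ 48.1 -31.8  19.5] gap 0.9
10 30 [50.7 28.7 20.2] gap 3.2
10 -30 [ 50.4 -30.1  18.7] gap 0.1
5 nominal [58.1 31.1 65.4] [ 58.6 -28.9  65.2] tip [-45.7   0.4  45.1]
7 nominal [51.5 29.2 22.3] [ 52.  -30.8  22.1] tip [-52.3  -1.5   1.9]
10 nominal [52.7 30.1 16.6] [ 52.7 -29.9  16.6] tip [-52.8   0.1   6.5]
```

```bash
cat >> r.py <<'E'
D=4.0
def tc2(tipb,dp,d=None):
    d=D if d is None else d
    R=RB(YAW,22+dp);Rt=RB(YAW,22+dp-d)
    o=BO+RBED@(np.array(tipb)/1000)-R@np.array([-.058,0,0]);c=o+.010*R[:,2]
    return c-(OFF+.010)*Rt[:,2],ori(Rt)
def tip2(dp,d=None):
    d=D if d is None else d
    R=RB(YAW,22+dp);Rt=RB(YAW,22+dp-d);c=monitor.sense()["position"]+(OFF+.010)*Rt[:,2]
    return (RBED.T@(c-.010*R[:,2]-R@[.058,0,0]-BO)*1000).round(1)
E
python3 - <<'E'
from r import *
Y=.2
def mv(x,z,dp,v,g=None):
    p,q=tc2((x,Y,z),dp);r=env.movel(p,velocity=v,frame=q,guard=g);t=tip2(dp);print(dp,r,t,*avg(4));return t
mv(-50,5,11,.05)
t=mv(-50,-4,11,.02,4)
t=mv(-60,t[2]+.3,11,.015,7)
st()
snap("11")
E
```

```text
11 False [-50.4   0.2   4.8] [-0.25  0.17 -1.6 ] [-0.018  0.33  -0.013]
11 True [-49.8   0.2  -0.6] [-2.03  0.3   7.04] [-0.007  0.216  0.003]
11 True [-55.7   0.4  -1. ] [-3.31 -0.17  4.39] [-0.155  0.694 -0.011]
 t 22.09 pos [ 606.1 -138.1   84.3] F [-5.   0.4  3.1] T [-0.04  0.76 -0.02] gap 0.674
```

```bash
python3 - <<'E'
from r import *
Y=.2
def mv(x,z,dp,v,g=None):
    p,q=tc2((x,Y,z),dp);r=env.movel(p,velocity=v,frame=q,guard=g);t=tip2(dp);print(dp,r,t,*avg(4));return t
t=mv(-55.5,.2,11,.02)
t=mv(-62,0.2,11,.015,8)
snap("12");crop(load("side12"),250,205,60,35,12,"pics/m3.png");crop(load("top12"),335,180,70,70,10,"pics/n3.png")
st()
E
```

```text
11 False [-55.7   0.3  -0. ] [-0.7  -0.33 -0.82] [ 0.01   0.323 -0.016]
11 True [-59.6   0.    0.4] [ 3.36  0.48 -0.52] [ 0.072 -0.286  0.   ]
 t 23.05 pos [ 602.1 -137.9   84. ] F [4.2 0.2 1.1] T [-0.   -0.37  0.03] gap 0.678
```

View pics/m3.png

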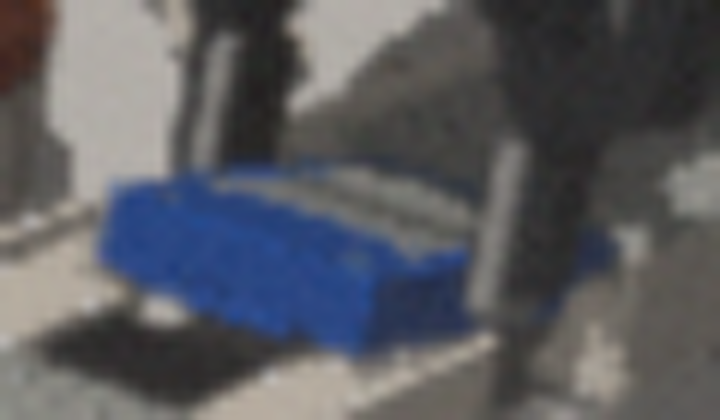

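View pics/n3.png

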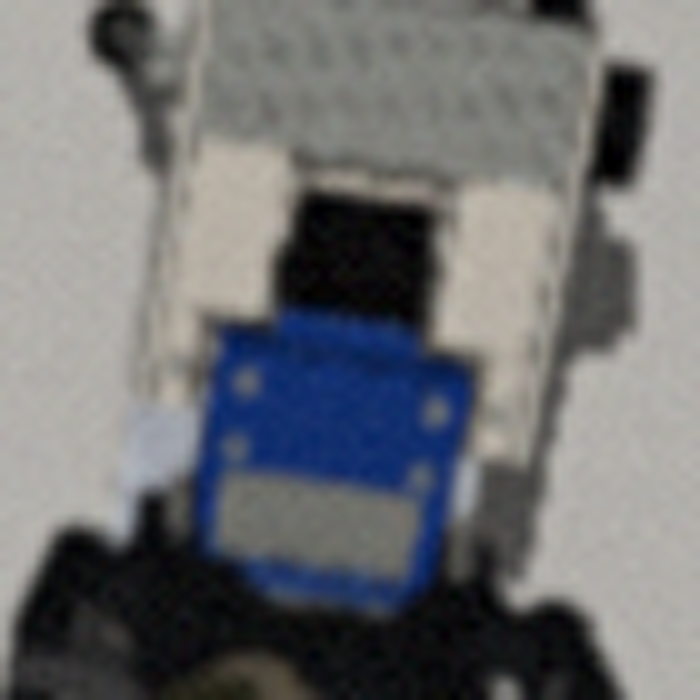

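The insert now sits 7 mm farther in. Contact moved from a nominal tip x of -52.3 to -59.6, which matches the 7 mm between the tongue butting the lip face and the block touching it. It is hooked now. I'll rotate it down and stop if the force rises.

```bash
python3 - <<'E'
from r import *
Y=.2
def mv(x,z,dp,v,g=None):
    p,q=tc2((x-3.1,Y,z-.5),dp);r=env.movel(p,velocity=v,frame=q,guard=g);t=tip2(dp)+[3.1,0,.5];a=avg(3);print(dp,r,t,*a);return np.linalg.norm(a[0])
for x,z,dp in[(-56.1,.5,11),(-56.3,.5,9.5),(-56.5,.5,8),(-56.9,.5,6.5),(-57.1,.5,5.5)]:
    f=mv(x,z,dp,.03,9)
    if f>12: break
st();snap("13");crop(load("side13"),210,150,130,110,6,"pics/q3.png");crop(load("top13"),335,180,70,70,8,"pics/q4.png")
E
```

```text
11 False [-56.5   0.3   0.3] [ 1.38  0.49 -0.51] [-0.006  0.134 -0.01 ]
9.5 False [-56.7   0.4   0.2] [-0.4  -0.2  -0.71] [-0.032  0.238 -0.008]
8 False [-56.7   0.4   0.3] [-0.68 -0.23 -1.36] [0.037 0.314 0.028]
6.5 False [-57.3   0.3   0.3] [-1.61 -0.04 -0.56] [-0.061  0.432 -0.019]
5.5 False [-57.    0.3   0.6] [-3.55  0.14  3.15] [0.065 0.368 0.02 ]
 t 24.55 pos [ 602.3 -137.7   78. ] F [-4.6  1.2  1.6] T [0.09 0.34 0.09] gap 0.678
```

View pics/q3.png

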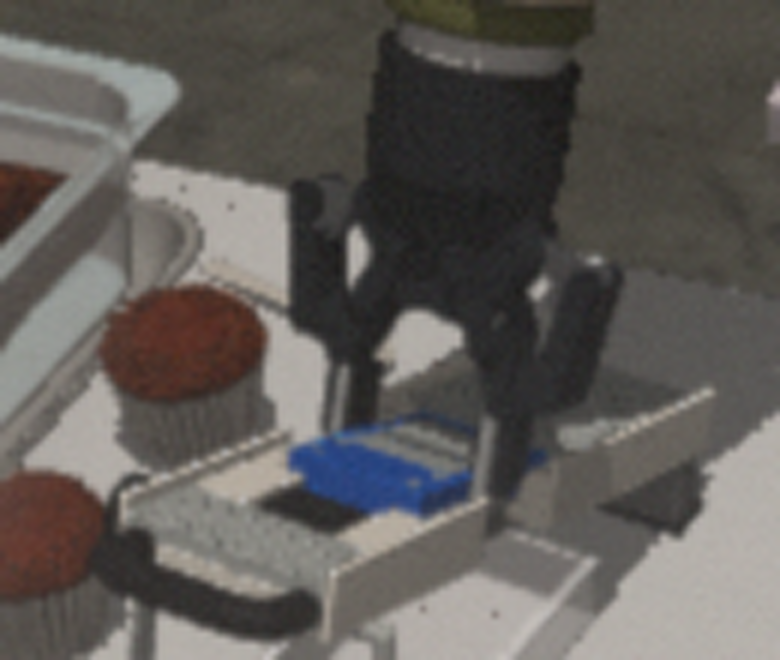

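View pics/q4.png

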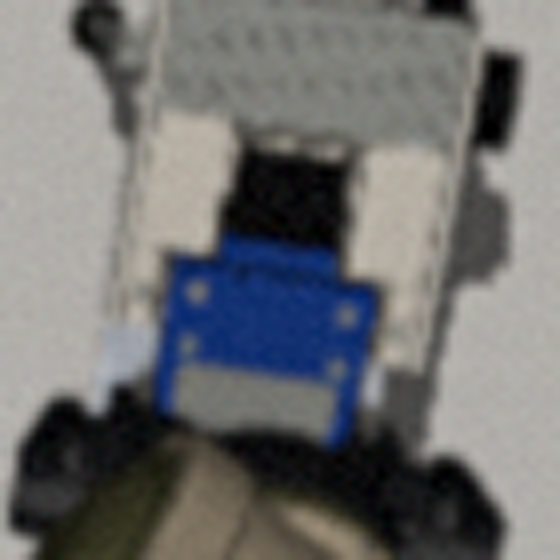

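```bash
python3 - <<'E'
from r import *
env.release();st("rel")
s=monitor.sense();R0=RB(YAW,23.5)
env.movel(s["position"]+R0[:,2]*.07,velocity=.15);st("out")
env.close_gripper(60)
snap("14");crop(load("side14"),210,150,130,110,6,"pics/u.png");crop(load("top14"),335,180,70,70,8,"pics/u2.png")
st()
E
```

```text
rel t 25.04 pos [ 602.5 -137.8   77.9] F [-0.4 -0.2  0.8] T [0.02 0.11 0.03] gap 1.001
out t 25.66 pos [ 574.7 -134.   141.4] F [-0.5  0.4 -1.3] T [0.03 0.2  0.03] gap 1.002
 t 26.52 pos [ 574.8 -134.1  142.1] F [-0.3 -0.4  0. ] T [0.06 0.22 0.04] gap 0.004
```

View pics/u.png

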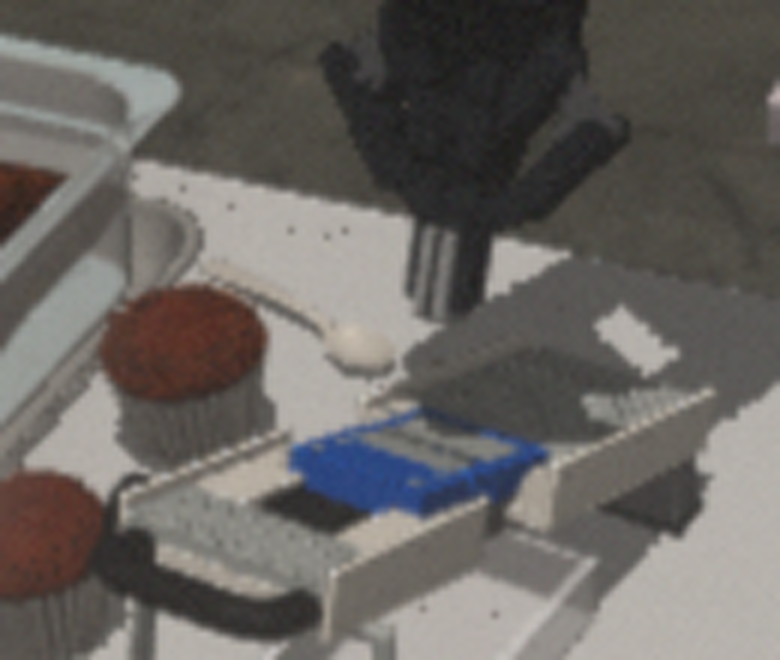

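View pics/u2.png

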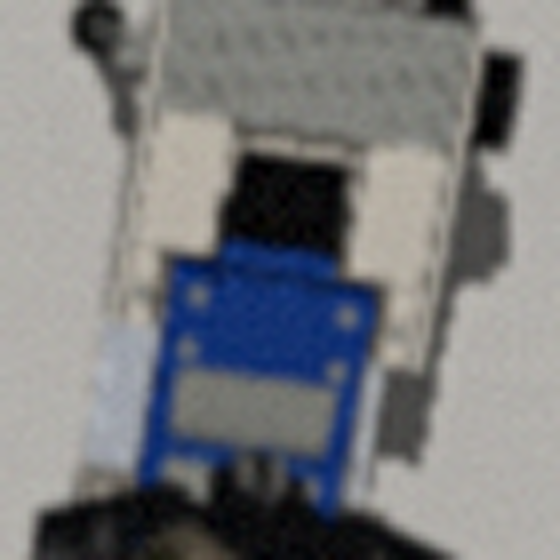

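The insert stays hooked and rests on the catch, with its upper edge still raised (side view, about (355,225)). Now I'll push its upper end down with the shut fingers.

```bash
python3 - <<'E'
from r import *
q=ori(RBED)
def P(x,z): return BO+RBED@(np.array([x-3.1,.2,z-.6])/1000)-.0225*RBED[:,2]
env.movel(P(36,45),velocity=.15,frame=q);st("over")
print(env.movel(P(36,28),velocity=.08,guard=6),fb())
# stepwise push
g=env.movel(P(36,15),velocity=.025,guard=30)
t=(RBED.T@(monitor.sense()["position"]+.0225*RBED[:,2]-BO)*1000+[3.1,0,.6]).round(1);print(g,t,*avg(4));st("pushed")
snap("15");crop(load("side15"),210,150,130,110,6,"pics/v.png")
E
```

```text
over t 27.0 pos [ 619.8 -139.9  127.2] F [ 0.2 -0.6  0.1] T [ 0.07  0.19 -0.05] gap 0.002
False [-0.4 -0.   0.3]
True [36.4  0.1 17.9] [-2.46 -0.09  9.11] [ 0.017  0.619 -0.021]
pushed t 27.9 pos [ 630.8 -141.7  102.7] F [-5.1  0.3  7.5] T [0.11 0.59 0.  ] gap -0.001
```

View pics/v.png

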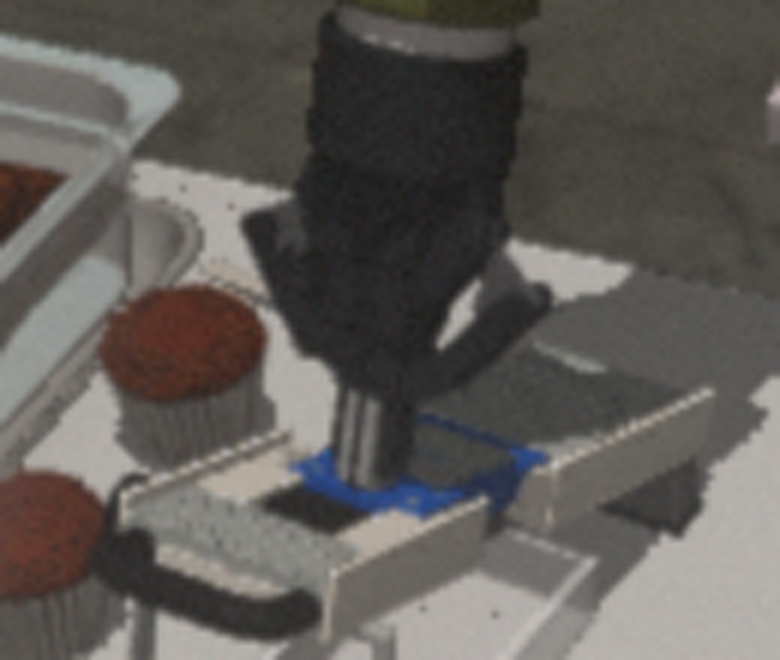

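```bash
python3 - <<'E'
from r import *
def P(x,z): return BO+RBED@(np.array([x-3.1,.2,z-.6])/1000)-.0225*RBED[:,2]
tz=lambda:(RBED.T@(monitor.sense()["position"]+.0225*RBED[:,2]-BO)*1000+[3.1,0,.6]).round(1)
g=env.movel(P(36,13.5),velocity=.012,guard=25);print(g,tz(),fb());print(tz(),*avg(3))
env.movel(P(36,45),velocity=.12);env.movel(P(-60,110),velocity=.25)
snap("16");st();crop(load("side16"),210,150,130,110,6,"pics/w.png");crop(load("top16"),335,170,70,100,6,"pics/w2.png")
E
```

```text
True [36.4  0.1 17.9] [-2.4 -0.4  8.4]
[36.4  0.1 17.9] [-1.82 -0.56  7.64] [-0.013  0.506 -0.02 ]
 t 29.38 pos [ 509.  -125.1  151.5] F [-0.1 -0.5  0.3] T [ 0.    0.2  -0.03] gap -0.003
```

View pics/w.png

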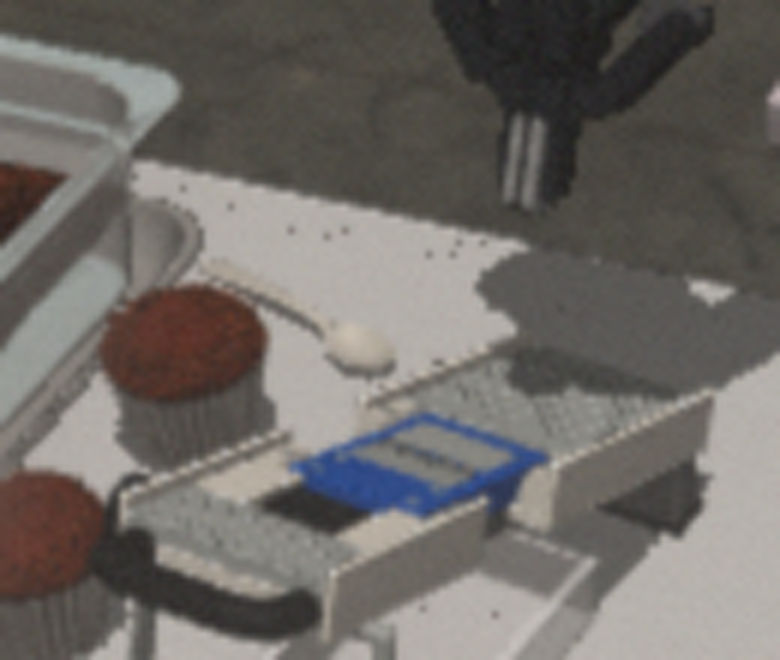

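View pics/w2.png

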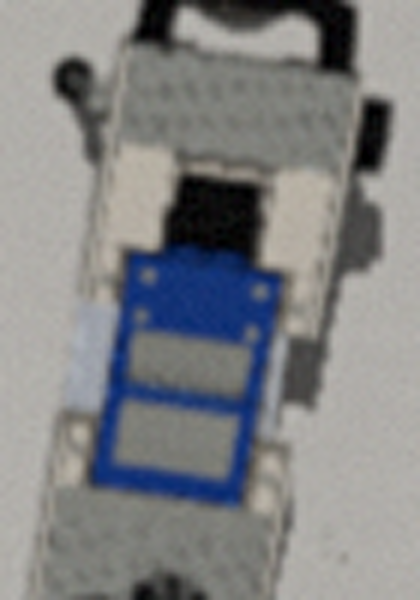

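Both views show the insert flush with the deck. The ledge is now hidden under the catch, and the second push of 25 N did not move it. I'll check with measurements.

```bash
python3 - <<'E'
from r import *
crop(load("side16"),255,213,50,28,14,"pics/x.png");crop(load("top16"),345,205,45,52,11,"pics/y.png")
E
```

```text
(no output)
```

View pics/x.png

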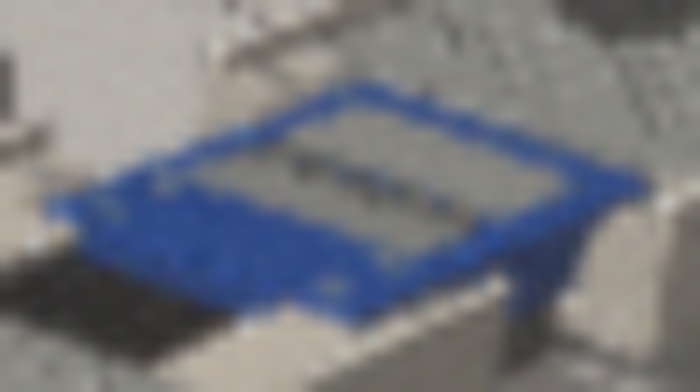

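View pics/y.png

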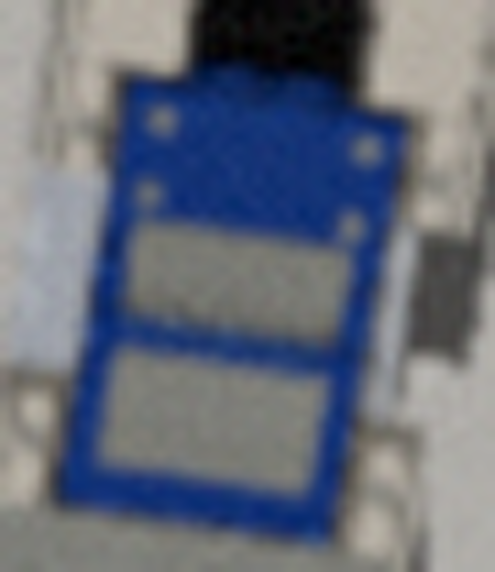

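```bash
python3 - <<'E'
from meas import *
for m,a,c in [((48,30,16),(125,78),(350,318)),((48,-30,16),(408,122),(50,208)),((-48,30,14.8),(62,500),(650,185)),((-48,-30,14.8),(330,540),(350,85))]:
    P,g=tri(load("top16"),C(a,(345,205),11),load("side16"),C(c,(255,213),14));print(m,b(P),"gap",round(g*1000,1),"top ray on plane",onp(load("top16"),C(a,(345,205),11),m[2]))
E
```

```text
(48, 30, 16) [43.8 30.1 17.6] gap 2.0 top ray on plane [42.9 30.8 16. ]
(48, -30, 16) [ 43.1 -29.8  17. ] gap 0.0 top ray on plane [ 42.9 -29.9  16. ]
(-48, 30, 14.8) [-52.1  28.7  15.2] gap 0.6 top ray on plane [-52.5  28.9  14.8]
(-48, -30, 14.8) [-51.3 -30.9  15. ] gap 2.6 top ray on plane [-52.1 -29.8  14.8]
```

```bash
python3 - <<'E'
from r import *
from bench import job
a,b_=load("side0")["frame"].astype(int),load("side16")["frame"].astype(int)
for n,(x,y,w,h) in {"cc1":(195,225,35,38),"cc2":(225,195,30,25),"cup":(415,300,50,45)}.items(): print(n,abs(a-b_)[y:y+h,x:x+w].mean().round(1))
job.hand_in();st()
E
```

```text
cc1 3.0
cc2 2.7
cup 4.2
the job is handed in; nothing more can be done
the job is handed in; nothing more can be done
```

I fitted the medium blue insert into the slicer's pocket, tongue hooked under the lip first, and handed the job in at about 29.5 s. By my checks the catch has clicked, but the hand-in gave no verdict.

**What went wrong on the way**
- **Grasp:** the first try closed above the insert. A touch on the table showed the shut fingertips sit about 22 mm behind the stated TCP, so I corrected for that.
- **Hooking:** the tongue butted the lip face several times before it went under. I misread this once as hooked and rotated too early, pressing with about 50 N, which slipped the insert about 4° in the jaws. I corrected for the slip. The tongue then slid 7 mm farther in, as it should under the lip.
- **Pushing down:** I released the insert resting on the catch and pushed its upper end down with shut fingers until the 30 N guard stopped it.

**Last checks**
- **Seated:** a second push with a 25 N change didn't move it. Its upper face is within about 0.6° of the bed. The blue now ends where the catch's nose stood at rest.
- **Square:** the sides sit at about y = +29.5 and -30.3 mm in the pocket.
- **Disagreements:** corners came out about 4 mm down the slope from my first bed estimate. The pocket's own edges show a similar shift, so I put that down to the estimate. The fingertip height at the bottom of the push also read 17.9 mm instead of 16 mm, within the tip calibration error.
- **Surroundings:** the robot is clear of the slicer. Image patches over the cupcakes and cup hardly changed from the start.

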